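# Fit the spark screen into the fume inlet housing and lock it

### The job

Fit the loose spark screen into the empty seat of the fume-inlet housing: hook its thin tongue under the housing's retaining lip with the other end raised, then swing that end down under control (do not let it fall) until the screen lies flat, fully home. Then slide the keeper fully over the screen's edge to lock it, and let go. Leave the screwdriver and the small jar where they are.

Things in the scene. Friction and masses are not known exactly. Their poses are not given: they have to be found in the camera images.
- screen_slab (a point): Middle of the loose spark screen's slab: a dark steel frame with bright louvre strips, 130 mm (its x) by 100 (its y) by 18 mm thick, about 0.4 kg, at first flat on the table, right way up, far from the seat. On the -x end a thin tongue sticks out 20 mm. Axes: x along the screen away from the tongue, y across, z up out of the top face, on which a grip fin stands.
- screen_grip (a point): In the screen's upright aluminium grip fin (12 mm thick along x, 70 mm long along y, rising 42 mm above the slab's top face, 60 mm above the underside). This point is 10 mm to +x of the slab's middle, 24 mm above the top face, 42 mm above the underside. Same axes as the slab. Beside the fin the top face is clear for 69 mm (-x) and 49 mm (+x).
- screen_tip (a point): Middle of the outer edge of the screen's tongue (90 mm wide, 6 mm thick, 20 mm long, level with the underside), at the underside: 95 mm to -x of screen_grip and 42 mm below it in the screen's axes (which it shares). From here to the screen's other end is 150 mm.
- housing: Fume-inlet housing: grey metal box fixed to the table, x -99.5 to 125 mm (pipe stub, 38 mm across, on to 153), with a seat open at the top. Origin at table height under the seat's middle; x from lip end to keeper end, z up. Seat floor (black, steel bars) at z = 30 mm. Side walls: inner faces y = +-53.5, outer +-63.5, tops z = 46 mm; the screen has 3.5 mm play each side.
- housing_lip (a point): Middle of the retaining lip's lower free edge, at housing x = -77.5, z = 44 mm (14 mm above the seat floor); axes as the housing's. The lip overhangs the seat by 10 mm from the end wall (inner face x = -87.5), top at z = 49 mm. The slot takes the tongue with the screen's other end raised by up to about 0.4 rad; below about 0.15 rad that end fouls the block opposite.
- housing_block (a point): Middle of the top inner edge of the block at the seat's other end: housing x = 67.5, z = 50 mm; the block runs on to x = 125 and carries the keeper. With the screen fully home its x points as the housing's, its underside lies on the seat floor, its top face is at z = 48, screen_tip at x = -87.5 to -82.5, z = 30 mm (5 mm play along x).
- keeper (a joint): Travel (m) of the keeper: a steel slide plate (44 mm long, 52 wide, 6 thick) on top of the block, with an upright black post. 0 is fully open (plate edge at housing x = 76 mm); grows as it slides towards the lip (housing -x) to the stop at 0.030, where it covers about 20 mm of the seated screen. Stays where left; sliding takes about 3 N. Starts clear of the seat, at 0 to 0.006.
- keeper_grip (a point): On the keeper's black post (14 mm thick along the housing's x, 40 mm along its y, rising 40 mm above the keeper plate, from z = 56.5 to 96.5 mm). This point is on the post's middle line, 78 mm above the table, at housing x = 102 mm minus the keeper's travel. Axes as the housing's.
- screwdriver_mid (a point): Bystander, to be left where it is: a screwdriver, 170 mm long, lying between or near the task's things, roughly along the table's x; point near its middle, 12 mm above its underside.
- jar_mid (a point): Bystander, to be left where it is: a small amber jar, 42 mm across and 55 mm tall, standing; point at its middle.
Mind the look-alikes: they are no part of the job. What is shaped like the part that bears screen_slab but green is not meant.

How it is judged:
By the outcome, as a careful person would: the job done as asked, in the order asked, and still so for the second after the job is handed in, with the robot touching nothing.
It also fails if it takes over 56 s, if anything falls off the work surface, if the arm or the gripper's body presses on something with over 40 N, if the wrist force passes 120 N, or if a joint passes its speed limit or range.

### The arm

A 6-joint arm with a two-finger parallel gripper is mounted at the origin on the work surface. World frame = base frame: x ahead of the robot, y to its left, z up, the work surface at z = 0. Lengths are in m, angles in degrees, forces in N, time in s.
With the tool pointing down it reaches from about 0.25 to 0.725 m from the base axis. Payload 9.7 kg.
Tool frame: the origin (TCP) lies midway between the tips of the shut fingers; the grasp point (between the pads) lies 19 mm behind it (grip_point_offset is the distance from the TCP to the grasp point, in m); y points along the fingers, z is the direction in which the jaws open and shut, and the axes are right-handed (so a half turn about y gives the same grasp; the last joint's range is limited). The gripper opens to 85 mm and grips with 20 to 120 N. Pads are 22 mm wide; open, the fingers measure 114 mm over their backs; the gripper's body (76 mm by 85 mm) begins 54 mm behind the grasp point. The pads swing forward as they close: fully open they stand 13 mm farther back than shut.
Start: joints at [67.494, 4.979, 10.078, 95.1, 0, 90], TCP at [0.211, 0.508, 0.231] pointing down, gripper open.
Joint ranges: [-179.16, 179.16], [-48.56, 103.87], [-65.8, 70.77], [-126.05, 130.52], [-82.76, 87.17], [-180, 180]. Speed limits (degrees/s): [127.2, 127.2, 147.25, 180, 180, 180].

### API

Orientations are given as [roll, pitch, yaw] about the fixed x, y, z axes, in that order (R = Rz(yaw) Ry(pitch) Rx(roll)).
In Python, from workcell import get_obs, camera, job_done, grip_point_offset gives the robot as it stands.
- The arm moves only by the tool move_arm, never from a script. Its argument "deltas" is a list that holds one entry, the list of rows, each a list of 4 numbers: the shift along the tool's x, y, z in m, then the turn about the tool's y in degrees. A call has 1 to 5 rows; each row is the pose to reach, as a shift and turn from the pose commanded when the call began, along the tool's axes at that moment; what a row does not reach only later rows make up. A row lasts 1/10 s, in which the tool goes at most 50 mm and 8.59 degrees, less where a joint would pass 70% of its speed; a pose out of reach is approached as far as the arm can. A call with a gripper value outside its range is refused whole. "claw" is the finger opening in m, from 0 to 0.0854, set as the call begins (left out, the last holds). The fingers move at their own pace and stop on an object; "newtons" is the grip in N (left out, the last holds). Time passes only in rows, so rows that repeat a pose let the fingers close. It gives the time, the measured TCP pose, the force and the opening at its end, in the units of the state.
- get_obs(): the state, without advancing time (a new reading comes with each control period).
- camera(name): name is "scene" or "top"; returns a dict with "color" (420x560x3 uint8, blue, green, red), "range_z" (420x560 float32, m along the optical axis (not along the pixel's ray), 0 where there is no reading), "fx", "fy", "cx", "cy" (pixels), "k1" (the pictures are not rectified: a ray, as slopes to the right and down, at radius r is drawn at 1 + k1 r^2 times it, then the intrinsics apply), "T" (4x4, takes a point from camera to world coordinates). Camera axes: x right, y down, z forward; pixel columns grow to the right and rows downward; lengths in m; the calibration is good to about 2 mm. A picture is of the moment at which its call begins.
- job_done(): hands the job in, once; it reports no verdict.
The state is a dict: "time": time; "q": joint angles; "qd": joint speeds; "joint_efforts": joint torques, N m; "ee_pos": TCP position; "tcp_rot": TCP orientation; "wrist_force": force on the tool from outside, world axes, zero at the start; "torque": the same for the moment, N m; "opening": finger opening in m.
Only numpy, scipy, OpenCV 4.12 (cv2) and the standard library are available. Lean on these libraries where they do the work, as an engineer would, in place of code of your own. Each camera call takes 0.05 s, during which the arm holds its last target. There are 200 camera calls.

## Working session

There is one attempt and no reset: what is moved stays moved. The work goes in short steps, Python scripts to look and compute and a tool call to move; the robot and the scene stay as the last step left them, time stands still between calls to the robot, and variables do not carry over. Pictures are saved under pics/ and viewed, about 8 in all and at most 12, crops included, and the job is handed in when it is done.

Besides the shell and the picture viewer there is one more tool, called after "Call:" by a JSON object that holds its "method" and its "body", one argument or row to a line. move_arm: Moves the arm, as the interface text tells. Its arguments: {"type":"object","properties":{"deltas":{"type":"array"},"claw":{"type":"number"},"newtons":{"type":"number"}},"required":["deltas"]}

```bash
mkdir -p pics; cat > h.py <<'E'
import numpy as np, cv2
from workcell import get_obs, camera, job_done, grip_point_offset
def snap(n,f):
    c=camera(n); cv2.imwrite('pics/%s.png'%f,c['color']); np.savez('pics/%s.npz'%f,**c); return c
def ray(c,u,v):
    K=np.array([[c['fx'],0,c['cx']],[0,c['fy'],c['cy']],[0,0,1]],float)
    xd=np.array([(u-c['cx'])/c['fx'],(v-c['cy'])/c['fy']]); x=xd.copy()
    for _ in range(20): x=xd/(1+c['k1']*(x@x))
    T=c['T']; return T[:3,3],T[:3,:3]@np.array([x[0],x[1],1])
def onz(c,u,v,z):
    o,d=ray(c,u,v); return o+d*(z-o[2])/d[2]
def proj(c,p):
    T=c['T']; q=T[:3,:3].T@(np.array(p)-T[:3,3]); x=q[:2]/q[2]; x=x*(1+c['k1']*(x@x))
    return np.array([c['fx']*x[0]+c['cx'],c['fy']*x[1]+c['cy']])
def cloud(c):
    # world xyz per pixel
    h,w=c['range_z'].shape
    g=np.stack(np.meshgrid(np.arange(w),np.arange(h)),-1).astype(float)
    xd=(g-[c['cx'],c['cy']])/[c['fx'],c['fy']]; x=xd.copy()
    for _ in range(20): x=xd/(1+c['k1']*(x**2).sum(-1,keepdims=True))
    z=c['range_z'][...,None]; P=np.concatenate([x*z,z],-1)
    return P@c['T'][:3,:3].T+c['T'][:3,3]
E
python3 - <<'E'
from h import *
a=snap('top','top0'); b=snap('scene','scene0')
for c in (a,b): print(c['T'].round(3).tolist(),c['fx'],c['k1'])
o=get_obs(); print(o,grip_point_offset)
E
```

```text
[[0.003, -0.996, 0.09, 0.365], [-1.0, -0.004, -0.017, -0.149], [0.017, -0.09, -0.996, 1.007], [0.0, 0.0, 0.0, 1.0]] 429.914827179152 -0.07883885248326382
[[0.888, 0.373, -0.269, 0.836], [0.46, -0.712, 0.531, -0.874], [0.007, -0.595, -0.804, 1.149], [0.0, 0.0, 0.0, 1.0]] 480.24731726910045 -0.08724953031211051
{'time': 0.1, 'q': array([6.74959118e+01, 5.00610653e+00, 1.00386978e+01, 9.50978749e+01,
       2.25792737e-05, 8.99998196e+01]), 'qd': array([ 0.01644647,  0.01407871,  0.0093769 , -0.05622194,  0.03724461,
        0.03742919]), 'joint_efforts': array([ 3.39805192e-04, -5.21558511e+01,  4.65655875e+01,  1.60470855e-02,
        8.79518240e-06,  5.09815294e-06]), 'ee_pos': array([0.21043657, 0.50793659, 0.23066898]), 'tcp_rot': array([-9.00652836e+01,  2.27848632e-05, -2.25039078e+01]), 'wrist_force': array([-0.10440447,  0.90921321, -0.47055057]), 'torque': array([ 0.03193977, -0.08091594, -0.03195913]), 'opening': 0.08524441760892996} 0.0187
```

```bash
ls
```

```text
h.py
pics
```

View pics/top0.png

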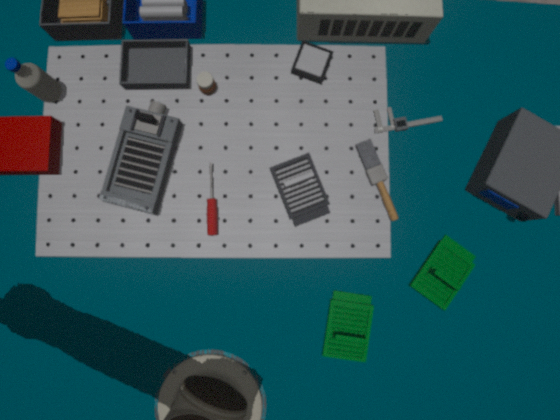

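View pics/scene0.png

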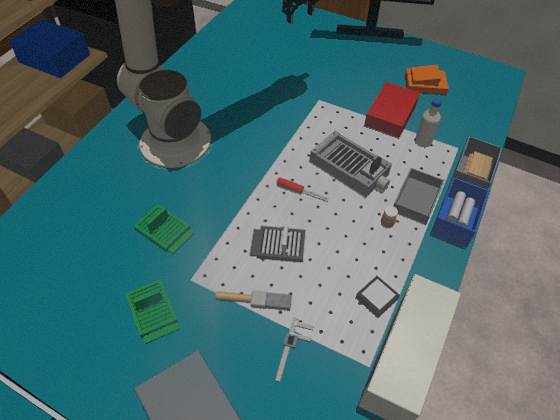

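```bash
python3 - <<'E'
from h import *
a=dict(np.load('pics/top0.npz')); b=dict(np.load('pics/scene0.npz'))
C=a['color']
i1=cv2.resize(C[140:240,255:345],None,fx=4.4,fy=4.4,interpolation=cv2.INTER_CUBIC)
i2=cv2.resize(C[95:220,95:190],None,fx=4,fy=4,interpolation=cv2.INTER_CUBIC)
H=max(i1.shape[0],i2.shape[0]); f=lambda i:cv2.copyMakeBorder(i,0,H-i.shape[0],0,4,cv2.BORDER_CONSTANT)
cv2.imwrite('pics/crop0.png',np.hstack([f(i1),f(i2)]))
for n,c in(('top',a),('scene',b)):
    P=cloud(c); ok=c['range_z']>0
    for nm,ce in(('screen',onz(a,300,188,.018)),('housing',onz(a,142,160,.04))):
        m=ok&(np.hypot(P[...,0]-ce[0],P[...,1]-ce[1])<.16 if nm=='housing' else ok&(np.hypot(P[...,0]-ce[0],P[...,1]-ce[1])<.095))
        for lo,hi in((.009,.027),(.027,.04),(.04,.06),(.06,.12)):
            k=m&(P[...,2]>lo)&(P[...,2]<hi); q=P[k]
            if len(q)>15:
                r=cv2.minAreaRect(q[:,:2].astype(np.float32)*1000)
                print(n,nm,lo,len(q),q.mean(0).round(4),np.round(r[0],1),np.round(r[1],1),round(r[2],1))
    k=ok&(abs(P[...,2])<.006)&(abs(P[...,0]-.45)<.2);print('table z',np.median(P[k][:,2]))
E
```

```text
top screen 0.009 2191 [ 0.5055 -0.2055  0.0164] [ 498.9 -208.7] [150.  100.9] 21.5
top screen 0.027 20 [ 0.5108 -0.2005  0.0337] [ 511.2 -201.5] [ 4.6 66.9] 17.6
top screen 0.04 110 [ 0.5159 -0.2021  0.0558] [ 516.9 -201.4] [12.4 70.2] 22.0
top screen 0.06 88 [ 0.5161 -0.1997  0.0615] [ 517.  -201.5] [11.2 67.3] 22.2
top housing 0.009 264 [0.542  0.1013 0.0198] [546.7 136.6] [207.1 234.3] 36.7
top housing 0.027 3070 [0.5497 0.166  0.0313] [575.7 156.3] [125.3 255.9] 75.3
top housing 0.04 2530 [0.5784 0.156  0.0495] [577.2 158.7] [130.6 251.1] 76.0
top housing 0.06 233 [0.6457 0.1377 0.0835] [644.7 141.2] [69.2 46.7] 75.2
table z 0.0006879686540242069
scene screen 0.009 1348 [ 0.5063 -0.2107  0.0156] [ 498.1 -209.7] [149.  106.3] 21.3
scene screen 0.04 79 [ 0.5189 -0.2087  0.0549] [ 516.9 -203.8] [12.3 73. ] 21.6
scene screen 0.06 37 [ 0.5184 -0.2061  0.0616] [ 517.  -202.9] [ 9.5 67.4] 20.4
scene housing 0.009 437 [0.5709 0.1176 0.0197] [572.4 106.4] [224.8 271.5] 78.6
scene housing 0.027 1237 [0.5566 0.1606 0.0317] [579.2 156.7] [136.6 254.9] 75.2
scene housing 0.04 1083 [0.5834 0.1479 0.0485] [579.2 158.5] [137.8 255.9] 75.6
scene housing 0.06 140 [0.651  0.1317 0.0817] [647.  137.3] [68.2 50.4] 75.6
table z 0.0003593361293809938
```

View pics/crop0.png

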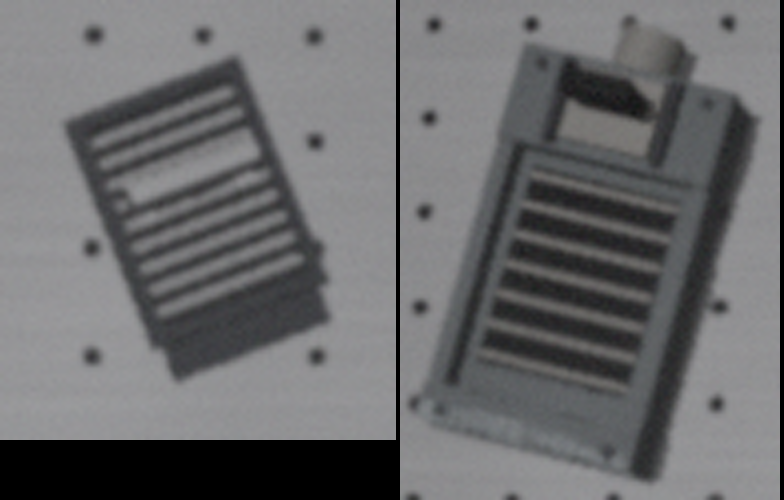

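Top view: the dark screen is at px (300,188), with its fin at (297,180) and its tongue towards the robot at (312,215). The housing is at (142,160), with its keeper end up by the pipe (158,107). The driver is at (212,200) and the jar at (206,82).

Candidates for the screen:
- dark slab at (300,188)
- green slabs at (350,325) and (443,272)
- small frame at (313,62)
- tray at (155,65)

I choose the dark slab. The crop confirms the louvres, fin and tongue.

The tool can't pitch, so I'll grip the fin across its 70 mm length. The screen can then pivot about the jaw axis.

Call:
{"method": "move_arm", "body": {
  "deltas": [
    [[0.034,0,-0.033,0],[0.068,0,-0.066,0],[0.102,0,-0.099,0],[0.136,0,-0.132,0],[0.17,0,-0.165,0]]
  ],
  "claw": 0.0854
}}

```text
time: 0.6
ee_pos: [0.3046, 0.2889, 0.231]
tcp_rot: [-90.0, -0.0, -22.5]
wrist_force: [0.2, 0.1, 0.5]
opening: 0.0856
```

Call:
{"method": "move_arm", "body": {
  "deltas": [
    [[0.034,0,-0.033,0],[0.068,0,-0.066,0],[0.102,0,-0.099,0],[0.136,0,-0.132,0],[0.17,0,-0.165,0]]
  ]
}}

```text
time: 1.1
ee_pos: [0.3985, 0.0712, 0.2312]
tcp_rot: [-90.0, -0.0, -22.5]
wrist_force: [1.3, 0.4, -0.3]
opening: 0.0853
```

Call:
{"method": "move_arm", "body": {
  "deltas": [
    [[0.034,0,-0.033,0],[0.068,0,-0.066,0],[0.102,0,-0.099,0],[0.136,0,-0.132,0],[0.17,0,-0.165,0]]
  ]
}}

```text
time: 1.6
ee_pos: [0.4925, -0.1465, 0.231]
tcp_rot: [-90.0, 0.0, -22.5]
wrist_force: [0.9, 0.7, 1.1]
opening: 0.0853
```

Call:
{"method": "move_arm", "body": {
  "deltas": [
    [[0,0,0,-8.5],[0,0,0,-17],[0,0,0,-25.5],[0,0,0,-34],[0,0,0,-42]]
  ]
}}

```text
time: 2.1
ee_pos: [0.4921, -0.1444, 0.2308]
tcp_rot: [-90.0, 0.0, 19.8]
wrist_force: [-1.0, 0.1, -0.5]
opening: 0.0856
```

```bash
cat >> h.py <<'E'
def wrap(a): return (a+180)%360-180
def todo(xyz,yaw):
    # tool-frame shift and turn from the measured pose (tool y taken as straight down)
    o=get_obs(); y=np.radians(o['tcp_rot'][2]); d=np.array(xyz)-o['ee_pos']
    print('t %.1f'%o['time'],'pos',o['ee_pos'].round(4),'rot',o['tcp_rot'].round(2),'F',o['wrist_force'].round(1),'open',round(o['opening'],4))
    print('do',np.round([d[0]*np.cos(y)+d[1]*np.sin(y),-d[2],-d[0]*np.sin(y)+d[1]*np.cos(y),-wrap(yaw-o['tcp_rot'][2])],4))
E
python3 - <<'E'
from h import *
todo([.517,-.202,.1],21.9)
# housing fit from depth slices
for f in('top0','scene0'):
    c=dict(np.load('pics/%s.npz'%f)); P=cloud(c); ok=c['range_z']>0
    th=np.radians(-14.5); O=np.array([.5513,.1653])
    for it in range(3):
        d=P[...,:2]-O; X=d@[np.cos(th),np.sin(th)]; Y=d@[-np.sin(th),np.cos(th)]
        top=ok&(P[...,2]>.042)&(P[...,2]<.053)
        # outer-edge extremes of the top surfaces, by x bins
        E=[]
        for s in np.arange(-.09,.12,.012):
            k=top&(abs(X-s)<.006)&(abs(Y)<.075)
            if k.sum()>5: E.append((s,np.percentile(Y[k],1),np.percentile(Y[k],99)))
        E=np.array(E); mid=(E[:,1]+E[:,2])/2; p=np.polyfit(E[:,0],mid,1)
        k=top&(abs(Y)<.05)&(X<-.06)&(X>-.12); xm=np.percentile(X[k],1.5)
        O=O+p[1]*np.array([-np.sin(th),np.cos(th)])+(xm+.0995)*np.array([np.cos(th),np.sin(th)]); th+=p[0]
    print(f,O.round(4),np.degrees(th).round(2),'width',np.median(E[:,2]-E[:,1]).round(4))
    d=P[...,:2]-O; X=d@[np.cos(th),np.sin(th)]; Y=d@[-np.sin(th),np.cos(th)]
    k=ok&(P[...,2]>.088)&(P[...,2]<.105)&(abs(X-.1)<.05)&(abs(Y)<.04)
    print('post',X[k].min().round(4),X[k].max().round(4),Y[k].min().round(4),Y[k].max().round(4))
    k=ok&(P[...,2]>.026)&(P[...,2]<.034)&(abs(X)<.1)&(abs(Y)<.06); print('floor',[v.round(4) for v in(X[k].min(),X[k].max(),Y[k].min(),Y[k].max())])
    k=ok&(P[...,2]>.047)&(P[...,2]<.053)&(abs(X-.08)<.03)&(abs(abs(Y)-.04)<.01); print('block edge',np.percentile(X[k],1).round(4))
E
```

```text
t 2.1 pos [ 0.4921 -0.1444  0.2308] rot [-8.997e+01  4.000e-02  1.983e+01] F [-1.   0.1 -0.5] open 0.0856
do [ 0.0039  0.1308 -0.0626 -2.0665]
top0 [0.5523 0.165 ] -14.13 width 0.1283
post 0.0925 0.1071 -0.0198 0.0206
floor [np.float64(-0.1), np.float64(0.0676), np.float64(-0.0542), np.float64(0.0573)]
block edge 0.0669
scene0 [0.5523 0.163 ] -14.33 width 0.1284
post 0.0947 0.1095 -0.0224 0.0192
floor [np.float64(-0.0858), np.float64(0.0891), np.float64(-0.0595), np.float64(0.0586)]
block edge 0.0677
```

Call:
{"method": "move_arm", "body": {
  "deltas": [
    [[0.004,0.02,-0.031,-2.1],[0.004,0.04,-0.0625,-2.1],[0.004,0.08,-0.0625,-2.1],[0.004,0.12,-0.0625,-2.1],[0.004,0.13,-0.0625,-2.1]]
  ]
}}

```text
time: 2.6
ee_pos: [0.5145, -0.2013, 0.0964]
tcp_rot: [-89.7, 0.3, 21.6]
wrist_force: [-1.7, -0.7, 0.4]
opening: 0.0851
```

```bash
python3 - <<'E'
from h import *
todo([.517,-.202,.016],21.9)
a=snap('top','top1');b=snap('scene','scene1')
cv2.imwrite('pics/v1.png',np.hstack([cv2.resize(c['color'][v-60:v+60,u-60:u+60],None,fx=3.3,fy=3.3) for c,(u,v) in((a,proj(a,[.517,-.202,.05]).astype(int)),(b,proj(b,[.517,-.202,.05]).astype(int)))]))
E
```

```text
t 2.6 pos [ 0.5145 -0.2013  0.0964] rot [-89.72   0.3   21.57] F [-1.7 -0.7  0.4] open 0.0851
do [ 0.0021  0.0804 -0.0016 -0.3286]
```

View pics/v1.png

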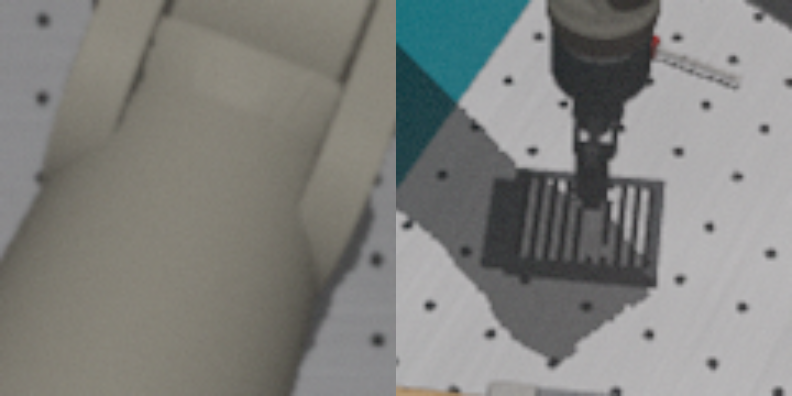

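The arm blocks the top view. In the scene view (crop px 590,200) the open fingers line up over the fin, so I'll descend and grip.

Call:
{"method": "move_arm", "body": {
  "deltas": [
    [[0,0.02,0,0],[0,0.04,0,0],[0,0.06,0,0],[0,0.08,0,0],[0,0.083,0,0]]
  ]
}}

```text
time: 3.2
ee_pos: [0.517, -0.2018, 0.0186]
tcp_rot: [-90.0, 0.0, 21.6]
wrist_force: [-0.0, 0.9, 0.9]
opening: 0.0852
```

Call:
{"method": "move_arm", "body": {
  "deltas": [
    [[0,0,0,0],[0,0,0,0],[0,0,0,0],[0,0,0,0],[0,0,0,0]]
  ],
  "claw": 0.06,
  "newtons": 20
}}

```text
time: 3.7
ee_pos: [0.5178, -0.2021, 0.0204]
tcp_rot: [-90.1, -0.1, 21.6]
wrist_force: [-1.7, 2.0, 6.0]
opening: 0.0694
```

Call:
{"method": "move_arm", "body": {
  "deltas": [
    [[0,0,0,0],[0,0,0,0],[0,0,0,0]]
  ]
}}

```text
time: 4.0
ee_pos: [0.5178, -0.2021, 0.0204]
tcp_rot: [-90.1, -0.1, 21.6]
wrist_force: [-0.8, 2.3, 7.3]
opening: 0.0696
```

Call:
{"method": "move_arm", "body": {
  "deltas": [
    [[0,-0.01,0,0],[0,-0.02,0,0],[0,-0.035,0,0],[0,-0.05,0,0],[0,-0.07,0,0]]
  ],
  "newtons": 25
}}

```text
time: 4.5
ee_pos: [0.5166, -0.202, 0.0895]
tcp_rot: [-90.0, 0.0, 21.6]
wrist_force: [-0.4, -0.3, -5.2]
opening: 0.0695
```

Call:
{"method": "move_arm", "body": {
  "deltas": [
    [[0,-0.02,0,0],[0,-0.04,0,0],[0,-0.06,0,0],[0,-0.06,0,0],[0,-0.06,0,0]]
  ]
}}

```text
time: 5.0
ee_pos: [0.517, -0.2021, 0.1486]
tcp_rot: [-90.0, -0.0, 21.6]
wrist_force: [-0.4, 1.2, -5.4]
opening: 0.0694
```

```bash
python3 - <<'E'
from h import *
todo([.517,-.202,.15],21.9)
b=snap('scene','scene2')
u,v=proj(b,[.517,-.202,.15]).astype(int)
cv2.imwrite('pics/v2.png',cv2.resize(b['color'][max(0,v-80):v+90,u-90:u+90],None,fx=3.3,fy=3.3))
E
```

```text
t 5.0 pos [ 0.517  -0.2021  0.1486] rot [-9.004e+01 -4.000e-02  2.159e+01] F [-0.4  1.2 -5.4] open 0.0694
do [-0.000e+00 -1.400e-03  1.000e-04 -3.071e-01]
```

View pics/v2.png

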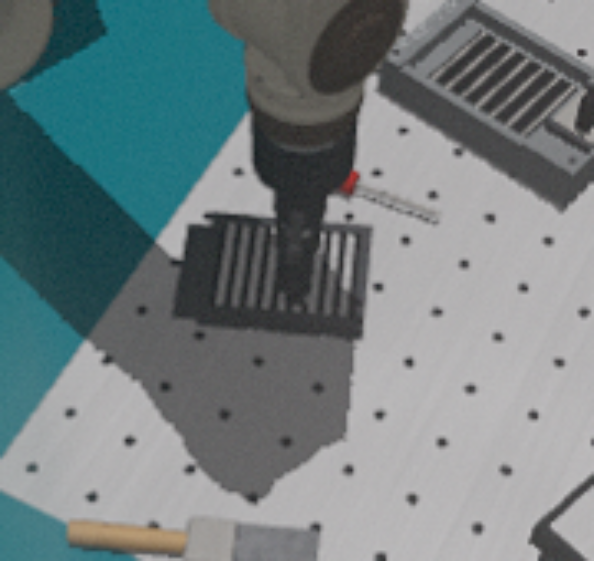

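The screen is held and looks nearly flat (slab at crop px 180–370, 215–335). I'll measure its tilt from depth.

```bash
cat >> h.py <<'E'
def tilt(c,o=None):
    # screen attitude in the tool-aligned frame (X=tool x along screen x, Y across), from top-face points
    o=o or get_obs(); y=np.radians(o['tcp_rot'][2]); P=cloud(c); ok=c['range_z']>0
    d=P-o['ee_pos']; X=d[...,0]*np.cos(y)+d[...,1]*np.sin(y); Y=-d[...,0]*np.sin(y)+d[...,1]*np.cos(y); Z=d[...,2]
    m=ok&(X>-.08)&(X<.06)&(abs(Y)<.055)&(abs(X)>.022)&(Z>-.07)&(Z<.05)&(P[...,2]>.012)
    A=np.c_[X[m],Y[m],np.ones(m.sum())]; z=Z[m]; w=np.ones(len(z),bool)
    for t in(.03,.015,.008,.006,.004):
        p=np.linalg.lstsq(A[w],z[w],rcond=None)[0]; w=abs(A@p-z)<t
    print('pts',w.sum(),len(w),'tilt x %.3f y %.3f rad'%(np.arctan(p[0]),np.arctan(p[1])),'top z at tcp %.4f'%(p[2]),'x-range',A[w,0].min().round(4),A[w,0].max().round(4),'y-range',np.percentile(A[w,1],[1,99]).round(4))
    return p
E
python3 - <<'E'
from h import *
tilt(dict(np.load('pics/scene2.npz')))
E
```

```text
pts 914 1171 tilt x 0.003 y 0.005 rad top z at tcp -0.0039 x-range -0.0763 0.0541 y-range [-0.0525  0.0477]
```

Call:
{"method": "move_arm", "body": {
  "deltas": [
    [[0.002,0,0.013,0],[0.005,0,0.04,0],[0.008,0,0.07,0],[0.012,0,0.1,0],[0.016,0,0.13,0]]
  ]
}}

```text
time: 5.55
ee_pos: [0.4826, -0.0736, 0.1472]
tcp_rot: [-89.9, 0.1, 21.6]
wrist_force: [0.1, 0.3, -4.0]
opening: 0.0693
```

Call:
{"method": "move_arm", "body": {
  "deltas": [
    [[0.004,0,0.03,0],[0.008,0,0.06,0],[0.012,0,0.09,0],[0.016,0,0.12,0],[0.02,0,0.15,0]]
  ]
}}

```text
time: 6.05
ee_pos: [0.4459, 0.0731, 0.1473]
tcp_rot: [-90.0, 0.1, 21.6]
wrist_force: [0.2, -0.0, -4.4]
opening: 0.0694
```

Call:
{"method": "move_arm", "body": {
  "deltas": [
    [[0.004,0,0.03,0],[0.008,0,0.06,0],[0.012,0,0.09,0],[0.014,0,0.12,0],[0.014,0,0.132,0]]
  ]
}}

```text
time: 6.55
ee_pos: [0.41, 0.2015, 0.1473]
tcp_rot: [-90.0, 0.1, 21.7]
wrist_force: [-0.5, 0.4, -4.6]
opening: 0.0697
```

Call:
{"method": "move_arm", "body": {
  "deltas": [
    [[0,0,0,7.2],[0,0,0,14.4],[0,0,0,21.6],[0,0,0,28.8],[0,0,0,35.8]]
  ],
  "newtons": 20
}}

```text
time: 7.05
ee_pos: [0.411, 0.1992, 0.1475]
tcp_rot: [-90.1, 0.1, -14.5]
wrist_force: [0.7, 1.1, -4.3]
opening: 0.0691
```

```bash
python3 - <<'E'
from h import *
todo([.4117,.1996,.075],-14.2)
b=snap('scene','scene3'); tilt(b)
E
```

```text
t 7.0 pos [0.411  0.1992 0.1475] rot [-9.006e+01  6.000e-02 -1.450e+01] F [ 0.7  1.1 -4.3] open 0.0691
do [ 0.0006  0.0725  0.0006 -0.3008]
pts 373 558 tilt x -0.006 y 0.005 rad top z at tcp -0.0045 x-range -0.0771 0.0575 y-range [-0.0525  0.0509]
```

Call:
{"method": "move_arm", "body": {
  "deltas": [
    [[0,0.02,0,0],[0,0.04,0,0],[0,0.06,0,0],[0,0.072,0,0],[0,0.073,0,0]]
  ]
}}

```text
time: 7.6
ee_pos: [0.4105, 0.1989, 0.0735]
tcp_rot: [-90.1, 0.1, -14.1]
wrist_force: [-0.4, 0.1, -4.7]
opening: 0.0695
```

Call:
{"method": "move_arm", "body": {
  "deltas": [
    [[-0.001,0.002,0,0],[-0.002,0.004,0,0],[-0.003,0.006,0,0],[-0.004,0.008,0,0],[-0.004,0.008,0,0]]
  ]
}}

```text
time: 8.1
ee_pos: [0.4079, 0.2008, 0.0681]
tcp_rot: [-89.9, -0.0, -14.2]
wrist_force: [-4.5, 0.4, 3.7]
opening: 0.0696
```

```bash
python3 - <<'E'
from h import *
todo([.4117,.1996,.055],-14.2)
b=snap('scene','scene4'); tilt(b)
E
```

```text
t 8.1 pos [0.4079 0.2008 0.0681] rot [-8.995e+01 -4.000e-02 -1.419e+01] F [-4.5  0.4  3.7] open 0.0696
do [ 0.004   0.0131 -0.0002  0.0127]
pts 318 549 tilt x 0.011 y 0.023 rad top z at tcp -0.0048 x-range -0.0774 0.0591 y-range [-0.0539  0.0485]
```

Call:
{"method": "move_arm", "body": {
  "deltas": [
    [[-0.001,0.002,0,0],[-0.002,0.004,0,0],[-0.003,0.006,0,0],[-0.003,0.007,0,0],[-0.003,0.007,0,0]]
  ]
}}

```text
time: 8.65
ee_pos: [0.4039, 0.2018, 0.0611]
tcp_rot: [-89.9, 0.1, -14.2]
wrist_force: [-12.2, 2.2, 9.6]
opening: 0.07
```

```bash
python3 - <<'E'
from h import *
todo([.4117,.1996,.055],-14.2)
b=snap('scene','scene5'); tilt(b)
u,v=proj(b,[.43,.2,.06]).astype(int)
cv2.imwrite('pics/v5.png',cv2.resize(b['color'][max(0,v-70):v+70,u-80:u+80],None,fx=4,fy=4,interpolation=cv2.INTER_CUBIC))
E
```

```text
t 8.7 pos [0.4039 0.2018 0.0611] rot [-89.93   0.11 -14.16] F [-12.2   2.2   9.6] open 0.07
do [ 0.0081  0.0061 -0.0002  0.0396]
pts 325 504 tilt x 0.138 y 0.018 rad top z at tcp -0.0043 x-range -0.0742 0.0599 y-range [-0.0539  0.0499]
```

View pics/v5.png

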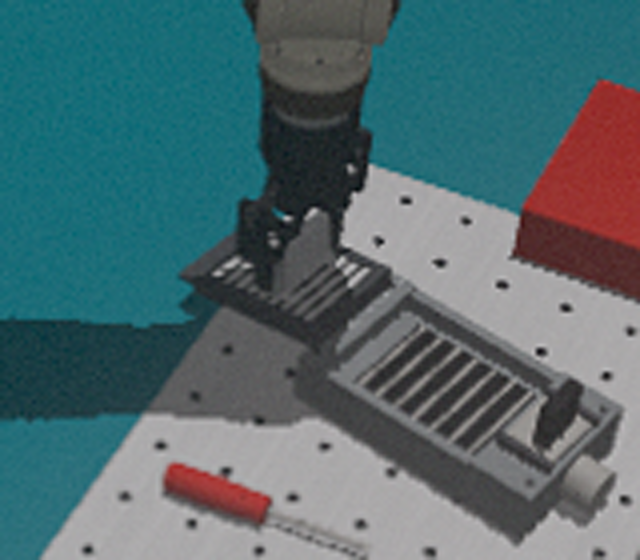

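The screen's free end rests on the lip (px 350–380, 280–330) and the tilt is now 0.14 rad, so the method works. Continuing.

Call:
{"method": "move_arm", "body": {
  "deltas": [
    [[-0.002,0.001,0,0],[-0.003,0.003,0,0],[-0.005,0.005,0,0],[-0.006,0.007,0,0],[-0.006,0.007,0,0]]
  ]
}}

```text
time: 9.2
ee_pos: [0.3992, 0.2029, 0.0532]
tcp_rot: [-90.0, -0.0, -14.2]
wrist_force: [-1.4, 2.4, 1.7]
opening: 0.0696
```

```bash
python3 - <<'E'
from h import *
todo([.4117,.1996,.055],-14.2)
b=snap('scene','scene6'); tilt(b)
E
```

```text
t 9.2 pos [0.3992 0.2029 0.0532] rot [-8.997e+01 -1.000e-02 -1.420e+01] F [-1.4  2.4  1.7] open 0.0696
do [ 0.0129 -0.0018 -0.0001  0.0038]
pts 297 410 tilt x 0.284 y 0.012 rad top z at tcp -0.0050 x-range -0.0664 0.0599 y-range [-0.053   0.0494]
```

Call:
{"method": "move_arm", "body": {
  "deltas": [
    [[0,-0.015,0,0],[0,-0.035,0,0],[0,-0.055,0,0],[0,-0.07,0,0],[0,-0.075,0,0]]
  ]
}}

```text
time: 9.75
ee_pos: [0.3995, 0.2028, 0.1293]
tcp_rot: [-90.0, -0.0, -14.2]
wrist_force: [-0.1, 0.5, -4.7]
opening: 0.0696
```

Call:
{"method": "move_arm", "body": {
  "deltas": [
    [[0.015,0,0,0],[0.035,0,0,0],[0.055,0,0,0],[0.075,0,0,0],[0.09,0,0,0]]
  ]
}}

```text
time: 10.25
ee_pos: [0.4876, 0.1798, 0.1267]
tcp_rot: [-90.1, 0.1, -14.2]
wrist_force: [-0.1, 0.2, -3.7]
opening: 0.0696
```

Call:
{"method": "move_arm", "body": {
  "deltas": [
    [[0.02,0,0,0],[0.04,0,0,0],[0.06,0,0,0],[0.072,0,0,0],[0.077,0,0,0]]
  ]
}}

```text
time: 10.75
ee_pos: [0.5617, 0.1612, 0.1272]
tcp_rot: [-90.0, 0.1, -14.2]
wrist_force: [-1.5, 1.0, -4.1]
opening: 0.0694
```

```bash
python3 - <<'E'
from h import *
todo([.5614,.1617,.081],-14.2)
b=snap('scene','scene7'); tilt(b)
E
```

```text
t 10.8 pos [0.5617 0.1612 0.1272] rot [-9.004e+01  7.000e-02 -1.425e+01] F [-1.5  1.  -4.1] open 0.0694
do [-0.0004  0.0462  0.0004 -0.0486]
pts 385 536 tilt x 0.285 y 0.010 rad top z at tcp -0.0052 x-range -0.0668 0.0594 y-range [-0.0524  0.05  ]
```

Call:
{"method": "move_arm", "body": {
  "deltas": [
    [[0,0.01,0,0],[0,0.02,0,0],[0,0.027,0,0],[0,0.03,0,0],[0,0.032,0,0]]
  ]
}}

```text
time: 11.3
ee_pos: [0.5606, 0.1618, 0.0959]
tcp_rot: [-90.0, 0.0, -14.2]
wrist_force: [0.5, 0.2, -4.3]
opening: 0.0695
```

Call:
{"method": "move_arm", "body": {
  "deltas": [
    [[0,0.003,0,0],[0,0.006,0,0],[0,0.009,0,0],[0,0.012,0,0],[0,0.012,0,0]]
  ]
}}

```text
time: 11.8
ee_pos: [0.5608, 0.1616, 0.0838]
tcp_rot: [-90.0, 0.0, -14.2]
wrist_force: [-0.2, -1.0, -5.5]
opening: 0.0694
```

```bash
python3 - <<'E'
from h import *
todo([.5614,.1617,.081],-14.2)
b=snap('scene','scene8'); tilt(b)
u,v=proj(b,[.53,.165,.06]).astype(int)
cv2.imwrite('pics/v8.png',cv2.resize(b['color'][max(0,v-60):v+60,u-75:u+75],None,fx=4.5,fy=4.5,interpolation=cv2.INTER_CUBIC))
E
```

```text
t 11.8 pos [0.5608 0.1616 0.0838] rot [-9.002e+01  3.000e-02 -1.421e+01] F [-0.2 -1.  -5.5] open 0.0694
do [ 0.0006  0.0028  0.0002 -0.0085]
pts 361 673 tilt x 0.292 y -0.004 rad top z at tcp -0.0055 x-range -0.0663 0.06 y-range [-0.0536  0.0489]
```

View pics/v8.png

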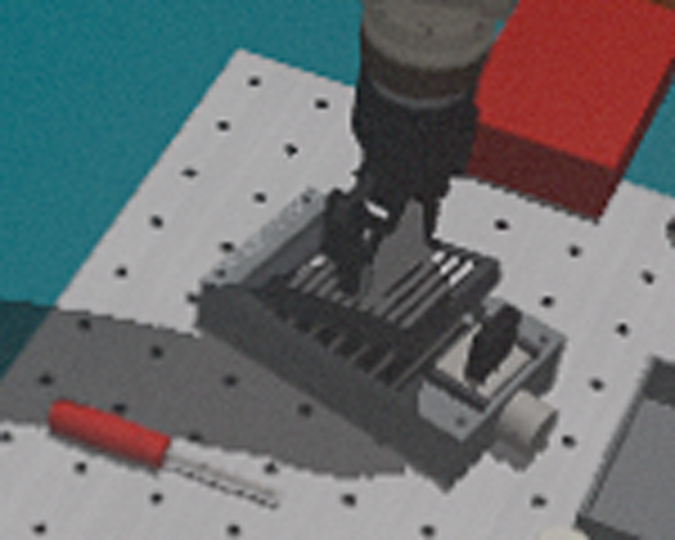

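The tongue end is down inside the seat beside the lip (px 230–330, 200–290), the free end is raised at (490,270), and there's no contact force. Now I'll slide the tongue under the lip.

Call:
{"method": "move_arm", "body": {
  "deltas": [
    [[0,0.002,0,0],[-0.003,0.002,0,0],[-0.006,0.002,0,0],[-0.009,0.002,0,0],[-0.009,0.002,0,0]]
  ]
}}

```text
time: 12.35
ee_pos: [0.5521, 0.164, 0.0823]
tcp_rot: [-90.0, -0.0, -14.2]
wrist_force: [1.7, 0.2, -8.4]
opening: 0.0697
```

Call:
{"method": "move_arm", "body": {
  "deltas": [
    [[-0.002,0,0,0],[-0.004,0,0,0],[-0.005,0,0,0],[-0.005,0,0,0]]
  ]
}}

```text
time: 12.75
ee_pos: [0.5473, 0.1652, 0.0823]
tcp_rot: [-90.0, -0.0, -14.2]
wrist_force: [1.2, -0.2, -7.3]
opening: 0.0694
```

```bash
python3 - <<'E'
from h import *
todo([.5523,.164,.078],-14.2)
b=snap('scene','scene9'); tilt(b)
E
```

```text
t 12.8 pos [0.5473 0.1652 0.0823] rot [-90.   -0.  -14.2] F [ 1.2 -0.2 -7.3] open 0.0694
do [ 0.0051  0.0043  0.0001 -0.001 ]
pts 362 722 tilt x 0.324 y 0.004 rad top z at tcp -0.0061 x-range -0.0799 0.0596 y-range [-0.0532  0.0483]
```

```bash
sed -i 's/m=ok&(X>-.08)&(X<.06)/m=ok\&(X>xl)\&(X<.06)/; s/def tilt(c,o=None):/def tilt(c,o=None,xl=-.08):/' h.py; python3 - <<'E'
from h import *
b=dict(np.load('pics/scene9.npz')); tilt(b,None,-.055); tilt(b,None,.0)
a=get_obs(); print(a['wrist_force'],a['torque'])
E
```

```text
pts 301 610 tilt x 0.314 y 0.007 rad top z at tcp -0.0057 x-range -0.0549 0.0596 y-range [-0.0531  0.049 ]
pts 221 464 tilt x 0.371 y 0.015 rad top z at tcp -0.0085 x-range 0.0222 0.0596 y-range [-0.053  0.049]
[ 2.65364881 -0.080149   -7.44094113] [-0.15410065 -0.73446842 -0.0304218 ]
```

Call:
{"method": "move_arm", "body": {
  "deltas": [
    [[0,0.001,0,0],[0,0.002,0,0],[0,0.003,0,0],[0,0.003,0,0]]
  ]
}}

```text
time: 13.2
ee_pos: [0.5472, 0.1652, 0.0791]
tcp_rot: [-90.0, 0.0, -14.2]
wrist_force: [-0.2, 0.6, -5.2]
opening: 0.0696
```

```bash
python3 - <<'E'
from h import *
todo([.5523,.164,.078],-14.2)
b=snap('scene','scene10'); tilt(b,None,-.055)
E
```

```text
t 13.2 pos [0.5472 0.1652 0.0791] rot [-9.001e+01  4.000e-02 -1.420e+01] F [-0.2  0.6 -5.2] open 0.0696
do [ 0.0053  0.0011  0.0001 -0.0034]
pts 313 596 tilt x 0.300 y 0.013 rad top z at tcp -0.0053 x-range -0.0548 0.0598 y-range [-0.0531  0.0481]
```

Call:
{"method": "move_arm", "body": {
  "deltas": [
    [[0.001,0.002,0,0],[0.003,0.005,0,0],[0.005,0.008,0,0],[0.006,0.01,0,0],[0.0065,0.011,0,0]]
  ]
}}

```text
time: 13.75
ee_pos: [0.5549, 0.1635, 0.0691]
tcp_rot: [-90.0, -0.1, -14.2]
wrist_force: [5.2, -1.2, 4.4]
opening: 0.0697
```

```bash
python3 - <<'E'
from h import *
todo([.562,.1615,.052],-14.2)
b=snap('scene','scene11'); tilt(b,None,-.055)
E
```

```text
t 13.8 pos [0.5549 0.1635 0.0691] rot [-89.95  -0.14 -14.23] F [ 5.2 -1.2  4.4] open 0.0697
do [ 0.0074  0.0171 -0.0002 -0.0269]
pts 329 526 tilt x 0.230 y 0.009 rad top z at tcp -0.0047 x-range -0.0544 0.0599 y-range [-0.0524  0.0496]
```

Call:
{"method": "move_arm", "body": {
  "deltas": [
    [[0.001,0.002,0,0],[0.002,0.004,0,0],[0.003,0.006,0,0],[0.004,0.007,0,0],[0.004,0.007,0,0]]
  ]
}}

```text
time: 14.3
ee_pos: [0.559, 0.1626, 0.0623]
tcp_rot: [-89.9, -0.2, -14.2]
wrist_force: [6.5, -1.3, 4.9]
opening: 0.0696
```

```bash
python3 - <<'E'
from h import *
todo([.562,.1615,.052],-14.2)
b=snap('scene','scene12'); tilt(b,None,-.055)
E
```

```text
t 14.3 pos [0.559  0.1626 0.0623] rot [-89.93  -0.18 -14.23] F [ 6.5 -1.3  4.9] open 0.0696
do [ 0.0031  0.0103 -0.0003 -0.0283]
pts 344 493 tilt x 0.142 y 0.006 rad top z at tcp -0.0043 x-range -0.0547 0.0595 y-range [-0.0535  0.0479]
```

```bash
python3 - <<'E'
from h import *
b=dict(np.load('pics/scene12.npz'))
u,v=proj(b,[.60,.15,.05]).astype(int)
cv2.imwrite('pics/v12.png',cv2.resize(b['color'][v-40:v+35,u-55:u+45],None,fx=7.5,fy=7.5,interpolation=cv2.INTER_CUBIC))
print(u,v)
O=np.array([.5523,.164]);t=np.radians(-14.2);ex=np.array([np.cos(t),np.sin(t)]);ey=np.array([-ex[1],ex[0]])
for n,(x,y,z) in dict(blk1=(67.5,-45,50),blk2=(67.5,45,50),endtop1=(64.7,-50,66),endtop2=(64.7,50,66),lip=(-77.5,-50,49)).items():
    p=O+ex*x/1e3+ey*y/1e3; print(n,((proj(b,[*p,z/1e3])-[u-55,v-40])*7.5).round())
E
```

```text
359 162
blk1 [390. 386.]
blk2 [516. 267.]
endtop1 [383. 363.]
endtop2 [524. 231.]
lip [105. 222.]
```

View pics/v12.png

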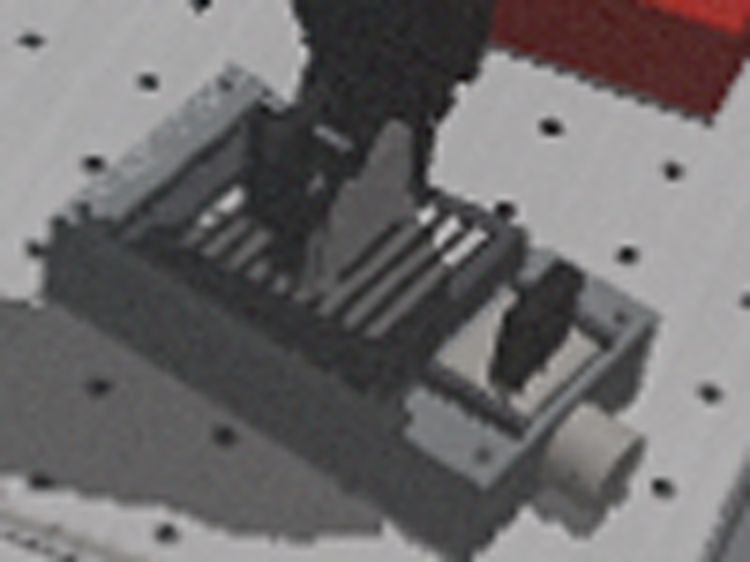

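Call:
{"method": "move_arm", "body": {
  "deltas": [
    [[-0.001,0,0,0],[-0.002,0,0,0],[-0.003,0,0,0],[-0.003,0,0,0]]
  ]
}}

```text
time: 14.75
ee_pos: [0.5559, 0.1634, 0.0623]
tcp_rot: [-89.9, -0.2, -14.2]
wrist_force: [5.3, -1.6, 3.2]
opening: 0.0696
```

```bash
python3 - <<'E'
from h import *
todo([.562,.1615,.052],-14.2)
b=snap('scene','scene13'); tilt(b,None,-.055)
E
```

```text
t 14.8 pos [0.5559 0.1634 0.0623] rot [-89.94  -0.16 -14.22] F [ 5.3 -1.6  3.2] open 0.0696
do [ 0.0064  0.0103 -0.0003 -0.0201]
pts 329 521 tilt x 0.141 y 0.014 rad top z at tcp -0.0040 x-range -0.0549 0.06 y-range [-0.053   0.0493]
```

Call:
{"method": "move_arm", "body": {
  "deltas": [
    [[0.0006,0.001,0,0],[0.0012,0.002,0,0],[0.002,0.0035,0,0],[0.003,0.005,0,0],[0.003,0.005,0,0]]
  ]
}}

```text
time: 15.3
ee_pos: [0.5588, 0.1626, 0.057]
tcp_rot: [-89.9, -0.1, -14.2]
wrist_force: [5.1, -0.5, 4.0]
opening: 0.0693
```

```bash
python3 - <<'E'
from h import *
todo([.562,.1615,.052],-14.2)
b=snap('scene','scene14'); tilt(b,None,-.055)
E
```

```text
t 15.3 pos [0.5588 0.1626 0.057 ] rot [-89.94  -0.14 -14.22] F [ 5.1 -0.5  4. ] open 0.0693
do [ 0.0034  0.005  -0.0003 -0.0233]
pts 331 470 tilt x 0.083 y 0.019 rad top z at tcp -0.0039 x-range -0.0548 0.0595 y-range [-0.0532  0.0481]
```

Call:
{"method": "move_arm", "body": {
  "deltas": [
    [[0.0005,0.001,0,0],[0.001,0.002,0,0],[0.0015,0.003,0,0],[0.0025,0.005,0,0],[0.003,0.006,0,0]]
  ]
}}

```text
time: 15.85
ee_pos: [0.5616, 0.1619, 0.051]
tcp_rot: [-89.9, -0.1, -14.2]
wrist_force: [5.6, -0.8, 4.3]
opening: 0.0697
```

```bash
python3 - <<'E'
from h import *
todo([.562,.1615,.052],-14.2)
b=snap('scene','scene15'); tilt(b,None,-.055)
E
```

```text
t 15.8 pos [0.5616 0.1619 0.051 ] rot [-89.94  -0.13 -14.22] F [ 5.6 -0.8  4.3] open 0.0697
do [ 0.0005 -0.001  -0.0003 -0.0213]
pts 331 411 tilt x 0.029 y 0.002 rad top z at tcp -0.0033 x-range -0.0548 0.0599 y-range [-0.054  0.05 ]
```

Call:
{"method": "move_arm", "body": {
  "deltas": [
    [[0.0003,0.001,0,0],[0.0005,0.002,0,0],[0.0005,0.003,0,0],[0.0005,0.003,0,0]]
  ]
}}

```text
time: 16.3
ee_pos: [0.562, 0.1617, 0.049]
tcp_rot: [-89.9, -0.2, -14.2]
wrist_force: [2.5, -1.8, 10.9]
opening: 0.0697
```

```bash
python3 - <<'E'
from h import *
todo([.562,.1615,.052],-14.2)
b=snap('scene','scene16'); tilt(b,None,-.055)
E
```

```text
t 16.3 pos [0.562  0.1617 0.049 ] rot [-89.94  -0.16 -14.22] F [ 2.5 -1.8 10.9] open 0.0697
do [ 0.     -0.003  -0.0002 -0.0189]
pts 328 403 tilt x 0.018 y 0.000 rad top z at tcp -0.0035 x-range -0.055 0.0599 y-range [-0.0531  0.0535]
```

Call:
{"method": "move_arm", "body": {
  "deltas": [
    [[0,0.001,0,0],[0,0.002,0,0],[0,0.002,0,0]]
  ]
}}

```text
time: 16.65
ee_pos: [0.5621, 0.1617, 0.0489]
tcp_rot: [-89.9, -0.2, -14.2]
wrist_force: [-4.3, -3.7, 24.5]
opening: 0.0701
```

```bash
python3 - <<'E'
from h import *
todo([.562,.1615,.052],-14.2)
b=snap('scene','scene17'); tilt(b,None,-.055)
P=cloud(b); O=np.array([.5523,.164]);t=np.radians(-14.2);d=P[...,:2]-O
X=d@[np.cos(t),np.sin(t)];Y=d@[-np.sin(t),np.cos(t)]
for x in(-.05,-.03,.03,.04,.05,.06,.085):
    k=(abs(X-x)<.006)&(abs(Y)<.04)&(P[...,2]<.07)&(P[...,2]>.025); print(x,k.sum(),np.percentile(P[k][:,2],[20,50,80]).round(4))
k=(X>.07)&(X<.12)&(abs(abs(Y)-.045)<.012)&(P[...,2]>.04); print('block',np.median(P[k][:,2]))
E
```

```text
t 16.6 pos [0.5621 0.1617 0.0489] rot [-89.91  -0.22 -14.21] F [-4.3 -3.7 24.5] open 0.0701
do [-0.     -0.0031 -0.0003 -0.0111]
pts 328 398 tilt x 0.015 y -0.001 rad top z at tcp -0.0032 x-range -0.055 0.0597 y-range [-0.0528  0.0535]
-0.05 46 [0.043  0.0456 0.0477]
-0.03 20 [0.044  0.0446 0.0464]
0.03 62 [0.0426 0.044  0.0463]
0.04 72 [0.0417 0.045  0.048 ]
0.05 68 [0.0434 0.045  0.0469]
0.06 70 [0.0447 0.0465 0.049 ]
0.085 44 [0.0535 0.0558 0.0576]
block 0.05066487844722389
```

Call:
{"method": "move_arm", "body": {
  "deltas": [
    [[0,-0.0015,0,0],[0,-0.0015,0,0]]
  ]
}}

```text
time: 16.9
ee_pos: [0.562, 0.1618, 0.049]
tcp_rot: [-89.9, -0.2, -14.2]
wrist_force: [0.0, -3.3, 13.9]
opening: 0.0698
```

Call:
{"method": "move_arm", "body": {
  "deltas": [
    [[0,0,0,0],[0,0,0,0],[0,0,0,0],[0,0,0,0],[0,0,0,0]]
  ],
  "claw": 0.0854
}}

```text
time: 17.4
ee_pos: [0.5608, 0.1617, 0.0465]
tcp_rot: [-90.0, 0.0, -14.2]
wrist_force: [-0.1, 0.6, -0.1]
opening: 0.0857
```

Call:
{"method": "move_arm", "body": {
  "deltas": [
    [[0,-0.02,0,0],[0,-0.05,0,0],[0,-0.09,0,0],[0,-0.12,0,0],[0,-0.12,0,0]]
  ]
}}

```text
time: 17.9
ee_pos: [0.5626, 0.1622, 0.1716]
tcp_rot: [-89.8, -0.3, -14.2]
wrist_force: [-0.3, -0.2, -0.6]
opening: 0.0854
```

```bash
python3 - <<'E'
from h import *
todo([.562,.1615,.052],-14.2)
b=snap('scene','scene18'); o=get_obs(); o['ee_pos']=np.array([.5621,.1617,.0489]); tilt(b,o,-.055); tilt(b,o,-.07)
u,v=proj(b,[.57,.16,.05]).astype(int)
cv2.imwrite('pics/v18.png',cv2.resize(b['color'][v-50:v+45,u-60:u+60],None,fx=6,fy=6,interpolation=cv2.INTER_CUBIC))
P=cloud(b); O=np.array([.5523,.164]);t=np.radians(-14.2);d=P[...,:2]-O
X=d@[np.cos(t),np.sin(t)];Y=d@[-np.sin(t),np.cos(t)]
for y in(-.045,.045):
  for x in(-.06,-.03,.03,.055):
    k=(abs(X-x)<.008)&(abs(Y-y)<.005)&(P[...,2]<.07)&(P[...,2]>.025); print('frame z',x,y,k.sum(),np.median(P[k][:,2]).round(4))
E
```

```text
t 17.9 pos [0.5626 0.1622 0.1716] rot [-89.8   -0.34 -14.2 ] F [-0.3 -0.2 -0.6] open 0.0854
do [-0.0004  0.1196 -0.0008 -0.0018]
pts 437 531 tilt x 0.014 y 0.009 rad top z at tcp -0.0029 x-range -0.0549 0.0593 y-range [-0.0537  0.0539]
pts 533 660 tilt x 0.011 y 0.011 rad top z at tcp -0.0028 x-range -0.0699 0.0593 y-range [-0.0537  0.054 ]
frame z -0.06 -0.045 15 0.0461
frame z -0.03 -0.045 11 0.0472
frame z 0.03 -0.045 15 0.0477
frame z 0.055 -0.045 15 0.0475
frame z -0.06 0.045 8 0.0483
frame z -0.03 0.045 13 0.0478
frame z 0.03 0.045 13 0.0481
frame z 0.055 0.045 11 0.0486
```

View pics/v18.png

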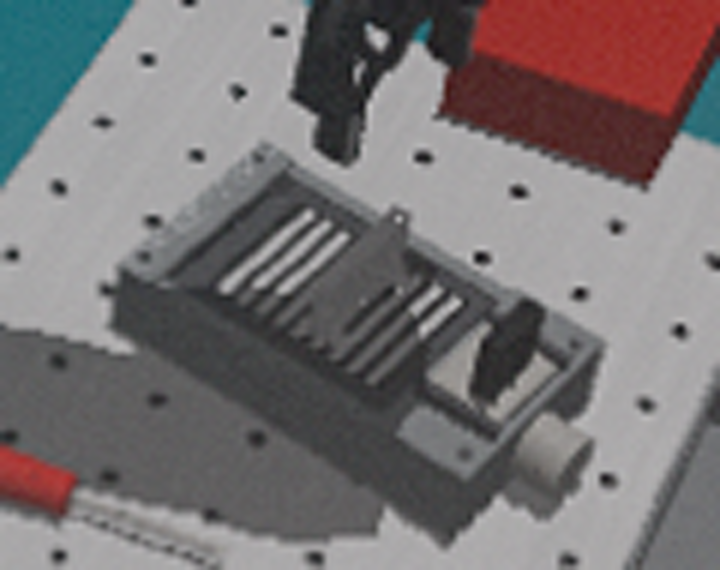

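The screen lies flat and home between the walls: frame corners read z ≈ 47–48 mm, and the tongue is under the lip at px 120–270, 150–270. The keeper is still open, with its post at (505,350), so that's next.

Call:
{"method": "move_arm", "body": {
  "deltas": [
    [[0.02,0,0,0],[0.045,0,0,0],[0.07,0,0,0],[0.087,0,0,0],[0.091,0,0,0]]
  ]
}}

```text
time: 18.45
ee_pos: [0.6499, 0.1387, 0.1643]
tcp_rot: [-90.1, 0.1, -14.3]
wrist_force: [0.1, 0.4, 0.1]
opening: 0.0857
```

Call:
{"method": "move_arm", "body": {
  "deltas": [
    [[0,0.03,0,0],[0,0.06,0,0],[0,0.085,0,0],[0,0.1,0,0],[0,0.106,0,0]]
  ]
}}

```text
time: 18.95
ee_pos: [0.6478, 0.1393, 0.0587]
tcp_rot: [-90.1, 0.2, -14.2]
wrist_force: [-0.3, -1.3, 1.1]
opening: 0.0858
```

```bash
python3 - <<'E'
from h import *
todo([.6502,.1392,.063],-14.2)
E
```

```text
t 18.9 pos [0.6478 0.1393 0.0587] rot [-90.08   0.16 -14.19] F [-0.3 -1.3  1.1] open 0.0858
do [ 0.0023 -0.0043  0.0004  0.0087]
```

Call:
{"method": "move_arm", "body": {
  "deltas": [
    [[0.002,-0.005,0,0],[0.002,-0.005,0,0]]
  ]
}}

```text
time: 19.15
ee_pos: [0.6522, 0.1391, 0.0681]
tcp_rot: [-89.9, -0.1, -14.2]
wrist_force: [-1.2, 0.3, 0.3]
opening: 0.0857
```

Call:
{"method": "move_arm", "body": {
  "deltas": [
    [[0,0,0,0],[0,0,0,0],[0,0,0,0],[0,0,0,0],[0,0,0,0]]
  ],
  "claw": 0.03,
  "newtons": 35
}}

```text
time: 19.65
ee_pos: [0.6517, 0.1399, 0.0667]
tcp_rot: [-89.9, -0.1, -14.2]
wrist_force: [1.3, 5.3, 2.7]
opening: 0.0391
```

Call:
{"method": "move_arm", "body": {
  "deltas": [
    [[0,0,0,0],[0,0,0,0],[0,0,0,0],[0,0,0,0]]
  ]
}}

```text
time: 20.05
ee_pos: [0.6517, 0.1398, 0.0667]
tcp_rot: [-89.9, -0.1, -14.2]
wrist_force: [1.8, 5.2, 3.7]
opening: 0.0393
```

```bash
python3 - <<'E'
from h import *
todo([.6502-.030*.9694,.1392+.030*.2453,.063],-14.2)
E
```

```text
t 20.1 pos [0.6517 0.1398 0.0667] rot [-8.989e+01 -8.000e-02 -1.416e+01] F [1.8 5.2 3.7] open 0.0393
do [-0.0313  0.0037 -0.001   0.0398]
```

Call:
{"method": "move_arm", "body": {
  "deltas": [
    [[-0.003,0,0.0005,0],[-0.008,0,0.0005,0],[-0.014,0,0.0005,0],[-0.019,0,0.0005,0],[-0.023,0,0.0005,0]]
  ]
}}

```text
time: 20.55
ee_pos: [0.6291, 0.1456, 0.0667]
tcp_rot: [-89.9, -0.1, -14.2]
wrist_force: [3.2, 3.3, 5.4]
opening: 0.0392
```

Call:
{"method": "move_arm", "body": {
  "deltas": [
    [[-0.002,0,0,0],[-0.004,0,0,0],[-0.006,0,0,0],[-0.007,0,0,0],[-0.007,0,0,0]]
  ]
}}

```text
time: 21.05
ee_pos: [0.6238, 0.1469, 0.0667]
tcp_rot: [-89.9, -0.2, -14.2]
wrist_force: [10.3, 2.9, 2.2]
opening: 0.0395
```

```bash
python3 - <<'E'
from h import *
todo([.6502-.030*.9694,.1392+.030*.2453,.063],-14.2)
E
```

```text
t 21.1 pos [0.6238 0.1469 0.0667] rot [-89.92  -0.23 -14.21] F [10.3  2.9  2.2] open 0.0395
do [-0.0025  0.0037 -0.001  -0.0086]
```

Call:
{"method": "move_arm", "body": {
  "deltas": [
    [[-0.001,0,0,0],[-0.002,0,0,0],[-0.002,0,0,0]]
  ]
}}

```text
time: 21.35
ee_pos: [0.6236, 0.147, 0.0668]
tcp_rot: [-89.9, -0.4, -14.2]
wrist_force: [20.1, 0.3, -2.2]
opening: 0.0395
```

```bash
python3 - <<'E'
from h import *
todo([.6502-.030*.9694,.1392+.030*.2453,.063],-14.2)
E
```

```text
t 21.4 pos [0.6236 0.147  0.0668] rot [-89.9   -0.44 -14.24] F [20.1  0.3 -2.2] open 0.0395
do [-0.0023  0.0038 -0.001  -0.0436]
```

Call:
{"method": "move_arm", "body": {
  "deltas": [
    [[0.0015,0,0,0],[0.0015,0,0,0]]
  ]
}}

```text
time: 21.55
ee_pos: [0.6237, 0.1469, 0.0667]
tcp_rot: [-89.9, -0.3, -14.2]
wrist_force: [11.1, 2.5, 2.0]
opening: 0.0395
```

Call:
{"method": "move_arm", "body": {
  "deltas": [
    [[0,0,0,0],[0,0,0,0],[0,0,0,0],[0,0,0,0],[0,0,0,0]]
  ],
  "claw": 0.07
}}

```text
time: 22.05
ee_pos: [0.6214, 0.1468, 0.0656]
tcp_rot: [-90.0, 0.0, -14.2]
wrist_force: [0.3, -0.0, -0.3]
opening: 0.0698
```

Call:
{"method": "move_arm", "body": {
  "deltas": [
    [[0,-0.02,0,0],[0,-0.05,0,0],[0,-0.09,0,0],[0,-0.13,0,0],[0,-0.15,0,0]]
  ]
}}

```text
time: 22.55
ee_pos: [0.6222, 0.147, 0.2198]
tcp_rot: [-89.9, -0.2, -14.2]
wrist_force: [-0.2, 0.5, 0.0]
opening: 0.07
```

Call:
{"method": "move_arm", "body": {
  "deltas": [
    [[-0.02,0,-0.03,0],[-0.03,0,-0.07,0],[-0.04,0,-0.12,0],[-0.05,0,-0.17,0],[-0.06,0,-0.21,0]]
  ]
}}

```text
time: 23.05
ee_pos: [0.5107, -0.0437, 0.2158]
tcp_rot: [-90.0, -0.0, -14.2]
wrist_force: [1.8, 0.4, 0.2]
opening: 0.07
```

```bash
python3 - <<'E'
from h import *
todo([.5,0,.2],-14.2)
a=snap('top','topE'); b=snap('scene','sceneE'); a0=dict(np.load('pics/top0.npz'))
O=np.array([.5523,.164]);t=np.radians(-14.2)
for c,O in((a,np.array([.5523,.165])),(b,np.array([.5523,.163]))):
    P=cloud(c); d=P[...,:2]-O; X=d@[np.cos(t),np.sin(t)];Y=d@[-np.sin(t),np.cos(t)];Z=P[...,2];ok=c['range_z']>0
    k=ok&(Z>.085)&(Z<.105)&(X>.04)&(X<.13)&(abs(Y)<.03)
    print('post x',np.percentile(X[k],[2,50,98]).round(4) if k.sum() else None,k.sum())
    k=ok&(Z>.08)&(Z<.095)&(abs(X)<.04)&(abs(Y)<.045); print('fin',k.sum(),np.percentile(X[k],[2,50,98]).round(4) if k.sum() else None)
    for x,y in((-.06,-.045),(-.06,.045),(.03,-.045),(.03,.045),(.035,0),(.06,0)):
        k=ok&(abs(X-x)<.007)&(abs(Y-y)<.005)&(Z>.025)&(Z<.07); print((x,y),k.sum(),np.median(Z[k]).round(4) if k.sum() else None,end=' ')
    print()
cv2.imwrite('pics/vE.png',np.hstack([cv2.resize(a['color'][60:250,90:270],(568,600)) ,cv2.resize(b['color'][100:240,270:420],(0,0),fx=1.54,fy=4.2857)])[:, :800])
E
```

```text
t 23.1 pos [ 0.5107 -0.0437  0.2158] rot [-9.001e+01 -1.000e-02 -1.421e+01] F [1.8 0.4 0.2] open 0.07
do [-0.0211  0.0158  0.0397 -0.0071]
post x None 0
fin 0 None
(-0.06, -0.045) 0 None (-0.06, 0.045) 0 None (0.03, -0.045) 0 None (0.03, 0.045) 0 None (0.035, 0) 0 None (0.06, 0) 0 None 
post x [0.0664 0.0752 0.0802] 65
fin 90 [0.0041 0.012  0.0174]
(-0.06, -0.045) 9 0.0465 (-0.06, 0.045) 8 0.0482 (0.03, -0.045) 13 0.0478 (0.03, 0.045) 14 0.048 (0.035, 0) 9 0.0451 (0.06, 0) 2 0.0571
```

View pics/vE.png

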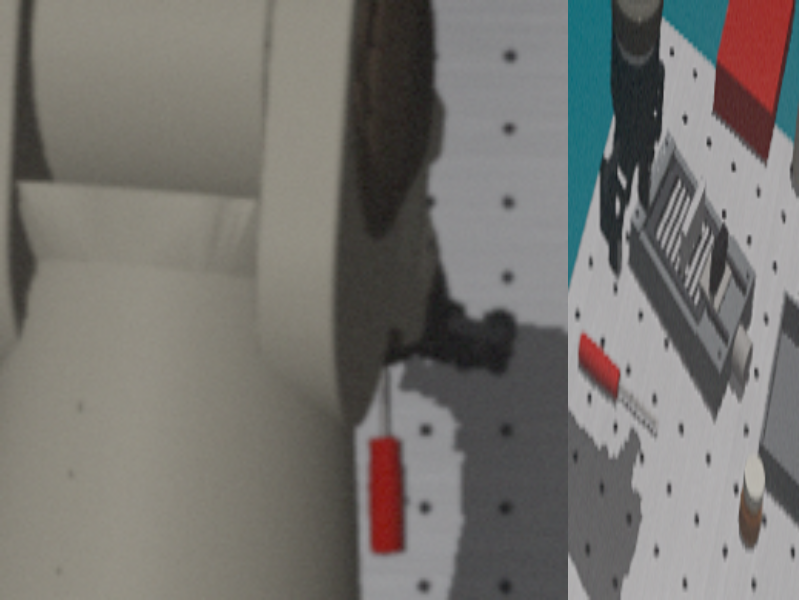

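Call:
{"method": "move_arm", "body": {
  "deltas": [
    [[-0.01,0,-0.045,0],[-0.02,0,-0.09,0],[-0.03,0,-0.135,0],[-0.04,0,-0.18,0],[-0.05,0,-0.22,0]]
  ]
}}

```text
time: 23.65
ee_pos: [0.4087, -0.2443, 0.2159]
tcp_rot: [-90.0, -0.0, -14.2]
wrist_force: [1.1, -0.8, 0.3]
opening: 0.0698
```

Call:
{"method": "move_arm", "body": {
  "deltas": [
    [[-0.01,0,-0.045,0],[-0.02,0,-0.09,0],[-0.03,0,-0.1,0],[-0.03,0,-0.1,0]]
  ]
}}

```text
time: 24.05
ee_pos: [0.3549, -0.3334, 0.2157]
tcp_rot: [-90.0, 0.0, -14.4]
wrist_force: [0.6, 1.1, 0.6]
opening: 0.0702
```

```bash
python3 - <<'E'
from h import *
todo([.5,0,.2],-14.2)
a=snap('top','topF'); t=np.radians(-14.13)
for f in('top0','topF'):
    c=dict(np.load('pics/%s.npz'%f)); O=np.array([.5523,.165])
    P=cloud(c); d=P[...,:2]-O; X=d@[np.cos(t),np.sin(t)];Y=d@[-np.sin(t),np.cos(t)];Z=P[...,2];ok=c['range_z']>0
    k=ok&(Z>.088)&(Z<.105)&(X>.04)&(X<.13)&(abs(Y)<.03); print(f,'post x',X[k].min().round(4),X[k].max().round(4))
    k=ok&(Z>.0535)&(Z<.06)&(X>.03)&(X<.13)&(abs(Y)<.02); print('plate edge',np.percentile(X[k],2).round(4))
    k=ok&(Z>.08)&(Z<.1)&(abs(X)<.04)&(abs(Y)<.045); print('fin',k.sum(),np.percentile(X[k],[2,98]).round(4) if k.sum() else None)
    print([np.median(Z[ok&(abs(X-x)<.006)&(abs(abs(Y)-.045)<.004)&(Z<.07)]).round(4) for x in(-.06,-.03,.03,.06)])
a0=dict(np.load('pics/top0.npz'))
for n,(u0,u1,v0,v1) in dict(driver=(195,225,155,240),jar=(190,225,65,105)).items():
    A,B=[cv2.cvtColor(i['color'],cv2.COLOR_BGR2HSV)[v0:v1,u0:u1] for i in(a0,a)]
    print(n,[np.argwhere(h[...,1]>60).mean(0).round(1) if (h[...,1]>60).any() else None for h in(A,B)])
cv2.imwrite('pics/vF.png',cv2.resize(a['color'][60:250,80:280],None,fx=3.1,fy=3.1,interpolation=cv2.INTER_CUBIC))
E
```

```text
t 24.1 pos [ 0.3549 -0.3334  0.2157] rot [-8.999e+01  3.000e-02 -1.437e+01] F [0.6 1.1 0.6] open 0.0702
do [ 0.0578  0.0157  0.359  -0.1704]
top0 post x 0.0925 0.1071
plate edge 0.0738
fin 0 None
[np.float64(0.0305), np.float64(0.0307), np.float64(0.0305), np.float64(0.0311)]
topF post x 0.0635 0.0784
plate edge 0.0449
fin 193 [0.002 0.014]
[np.float64(0.0476), np.float64(0.049), np.float64(0.0483), np.float64(0.0487)]
driver [array([61.6, 16.8]), array([61.6, 16.8])]
jar [array([24.4, 18.7]), array([24.2, 18.7])]
```

View pics/vF.png

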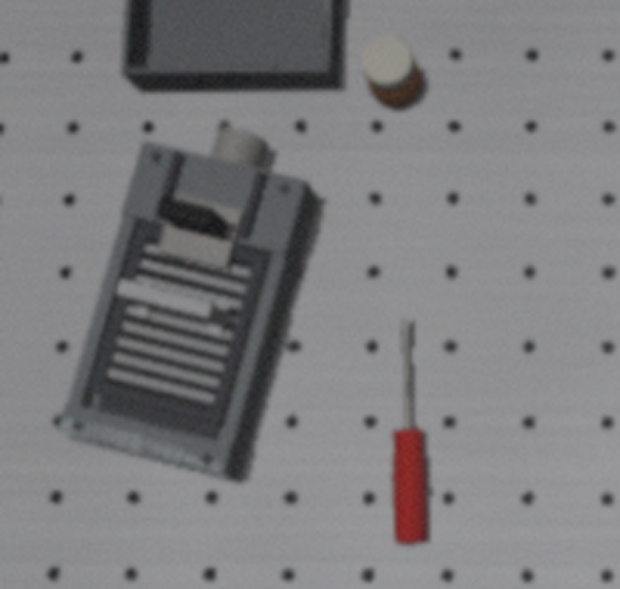

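The top view shows the screen seated flat, with the keeper plate over its edge (px 195,240). The plate edge reads 45 mm against 46 mm expected at the stop. The driver (408,485) and jar (390,70) haven't moved, so I'm handing in.

```bash
python3 -c "
from h import *
print(job_done())"
```

```text
the job is handed in; nothing more can be done
None
```

The spark screen is seated flat in the housing and locked by the keeper. The arm is clear, and I handed the job in at about 24 s of robot time.

**How it was done:** The tool can't pitch, so I gripped the fin across its 70 mm length, letting the screen pivot in the jaws. I pressed the screen's free end on the top of the housing's lip to tilt it to about 0.28 rad. Then I hooked the tongue under the lip and lowered the free end in small held steps until the screen lay flat. I released it, gripped the keeper post, slid it about 29 mm to the hard stop and let go.

**Last checks:**
- **Screen:** the frame's top face reads 47.6–49.0 mm, against 48 mm when fully home.
- **Keeper:** the plate edge reads about 45 mm along the housing, against 46 mm at the stop. It would not move further under about 20 N of push.
- **Screwdriver and jar:** both are where they were in the first picture, to within a fraction of a pixel.

**Disagreements:**
- **Cameras:** they differ by about 2 mm in where they place the keeper post. I judged full travel by the felt stop plus the top view.
- **Tilt reading:** it stayed near 0.01 rad even once the screen was down. I took that as measurement noise, because the frame heights agreed with flat.
- **Lip contact:** while going in, the tongue briefly rubbed the lip with about 3 N. Lowering it 3 mm cleared that.

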